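Wedge the rocking whisk shelf

TASK

The whisk shelf rocks because its front right-hand foot (robot's side, the robot's right) has lost its pad. Draw the wooden wedge out by its thin end from where it is kept under the shelf's front, lay it flat on the table and let go, then take it again by its thick end and push it, thin end first, from the shelf's right-hand end squarely in under that foot until it jams tight; leave it there. Stop when it is tight, before it jacks the shelf up, and do not shift the shelf or disturb the things standing on it.

Things in the scene. Friction and masses are not known exactly. Their poses are not given: they have to be found in the camera images.
- shelf: low pine whisk shelf, loose, 160 mm deep (x), 320 mm long (y), origin on the table under its centre; front = its -x (robot's side), right-hand end = its -y (face at y -160), z up. Board underside 40, top 62 mm above the table; four feet 40 mm square centred at x +-60, y +-140; only the wedge lies between them. A drawer and tier to 170 mm height at y over 60. 2.4 kg, 3.5 kg loaded
- bare_foot (a point): on the shelf at x -60, y -160, z 8 mm: middle of the lower outer edge of the foot that has no pad. Its flat underside hangs 8 mm over the table (the three other feet stand on 8 mm grey felt pads, shelf level). The wedge goes in here along the shelf's +y. Raising this corner takes about 9 to 14 N; sliding the loaded shelf takes over 15 N
- wedge: pale wooden wedge, 130 mm long (x), 42 wide (y), 50 g; flat sole, top sloping evenly from 3 mm thick at the thin end (its +x) to 19 mm at the thick end (its -x); origin mid-sole, z up. At the start it lies on the table under the board, thin end standing 50 to 75 mm out of the shelf's front, within 0.2 rad of square. Friction about 0.6: it stays put when let go
- wedge_nose (a point): middle of the thin end, on the sole, 65 mm from the wedge's origin along its +x. The wedge meets the bare foot's edge when this point is about 41 mm past the shelf's right-hand end face; the push then stiffens within 1 to 2 mm. A push of 5 to 8 N jams it well; from about 12 to 20 N on it jacks the corner up, 1 mm for every 8 mm
- wedge_butt (a point): middle of the thick end, on the sole, 65 mm from the wedge's origin along its -x; still about 89 mm outside the end face when the wedge is tight
- bowl: tan stoneware bowl, 110 mm wide, 70 mm high, standing loose on the raised tier at the shelf's left; origin under its foot, z up
- caddy: round aluminium tea caddy with a press button in its lid, 63 mm wide, 92 mm high, standing loose on the board; origin under its centre, z up
- whisk: bamboo whisk upright on a green glazed shaper, one piece, 62 mm wide, 148 mm high, standing loose on the board; origin under the shaper, z up
- divider_top (a point): top middle of the slotted wooden divider (112 mm along the shelf's x, 44 mm along y, top 115 mm above the table), which slides along the shelf's y on the right part of the board and holds three bamboo scoops standing up to 225 mm above the table
Mind the look-alikes: they are no part of the job. Of the things that look like the whisk, the smallest one is meant.

How it is judged:
On the way:
1. the wedge has been drawn out (its thick end at least 40 mm from where it was), lies flat on the table and is let go (distance of wedge_butt from where it was at the start of the episode above 0.04 m and height (world z) of wedge below 0.004 m and angle between wedge's own z axis and vertical below 0.06 rad and contact force between the fingers and wedge below 0.1 N and linear speed of wedge below 0.02 m/s), for 0.2 s.
At the end, for the whole second after the job is handed in: Wedge flat under the bare foot, nose 25 to 80 mm past the end face, within 18 mm and 15 degrees of square and centred, butt outside; it carries over 2 N; bare foot raised under 2.5 mm, shelf shifted under 20 mm; bowl, caddy, whisk upright within 30 mm, divider within 35; all at rest (y of wedge_nose in the frame of shelf between -0.135 and -0.08 m and x of wedge_nose in the frame of shelf between -0.078 and -0.042 m and angle between the x axis of wedge and the y axis of shelf, either way round below 0.26 rad and y of wedge_butt in the frame of shelf below -0.17 m and height (world z) of wedge below 0.004 m and angle between wedge's own z axis and vertical below 0.06 rad and contact force between wedge and shelf above 2 N and height (world z) of bare_foot below 0.0105 m and distance of shelf from where it was at the start of the episode below 0.02 m and linear speed of each of wedge, shelf below 0.01 m/s and angle between each of bowl, caddy, whisk's own z axis and vertical below 0.1 rad and distance of each of bowl, caddy, whisk from where it was at the start of the episode below 0.03 m and distance of divider_top from where it was at the start of the episode below 0.035 m); the robot touches nothing.
It fails at once if the bowl is tipped, knocked or carried off its place (angle between bowl's own z axis and vertical above 0.25 rad or distance of bowl from where it was at the start of the episode above 0.035 m).
It fails at once if the caddy is tipped, knocked or carried off its place (angle between caddy's own z axis and vertical above 0.25 rad or distance of caddy from where it was at the start of the episode above 0.035 m).
It fails at once if the whisk is tipped, knocked or carried off its place (angle between whisk's own z axis and vertical above 0.25 rad or distance of whisk from where it was at the start of the episode above 0.035 m).
It fails at once if the shelf is shoved along or tipped (distance of shelf from where it was at the start of the episode above 0.03 m or angle between shelf's own z axis and vertical above 0.07 rad).
It fails at once if the divider with the scoops is knocked along (distance of divider_top from where it was at the start of the episode above 0.04 m).
It also fails if it takes over 61 s, if anything falls off the work surface, if the arm or the gripper's body presses on something with over 40 N, if the wrist force passes 120 N, or if a joint passes its speed limit or range.

ROBOT

A 7-joint arm with a two-finger parallel gripper is mounted at the origin on the work surface. World frame = base frame: x ahead of the robot, y to its left, z up, the work surface at z = 0. Lengths are in m, angles in rad, forces in N, time in s.
With the tool pointing down it reaches from about 0.425 to 0.825 m from the base axis. Payload 3.6 kg.
Tool frame: the origin (TCP) lies on the centre line of the jaws, within the pads' length; the fingertips stand 8 mm ahead of it and the grasp point (between the pads) lies 11 mm behind it; z points along the fingers, y is the direction in which the jaws open and shut (so a half turn about z gives the same grasp; the last joint's range is limited). The gripper opens to 85 mm and grips with 20 to 120 N. Pads are 22 mm wide; open, the fingers measure 114 mm over their backs; the gripper's body (76 mm by 85 mm) begins 54 mm behind the grasp point. The pads swing forward as they close: fully open they stand 13 mm farther back than shut.
Start: joints at [-1.131, 0.615, -0.013, 1.423, 0.008, 1.103, -0.04], TCP at [0.292, 0.58, 0.239] pointing down, gripper open.
Joint ranges: [-3.12, 3.12], [-0.3, 2.06], [-1.34, 1.32], [0.26, 2.42], [-1.36, 4.5], [0.01, 1.98], [-2.84, 2.84]. Speed limits (rad/s): [2.79, 2.79, 3.14, 3.14, 3.14, 3.14, 3.14].

INTERFACE

Orientations are given as a unit quaternion [x, y, z, w].
In Python, from station import ctrl, viewer, order gives the robot as it stands.
- The arm moves only by the tool move_arm, never from a script. Its argument "commands" is text: rows parted by semicolons, each of 7 numbers parted by spaces: the opening, from 0 (shut) to 1 (fully open), then the shift along the world's x, y, z in mm, then the turn, a rotation vector about the world's x, y, z in degrees. A call has 1 to 5 rows; each row is the pose to reach, as a shift and turn from the pose measured when the call began; what a row does not reach only later rows make up. A row lasts 1/10 s, in which the tool goes at most 50 mm and 8.59 degrees, less where a joint would pass 70% of its speed; a pose out of reach is approached as far as the arm can. A call with a gripper value outside its range is refused whole. The fingers move at their own pace and stop on an object; the grip force is fixed at half the most. Time passes only in rows, so rows that repeat a pose let the fingers close. It gives the time, the measured TCP pose, the force and the opening at its end, in the units of the state.
- ctrl.state(): the state, without advancing time (a new reading comes with each control period).
- viewer.snapshot(name): name is "scene" or "top" or "wrist"; returns a dict with "color" (400x640x3 uint8, blue, green, red), "fx", "fy", "cx", "cy" (pixels), "rvec" (rotation vector, rad) and "tvec" (3), from world to camera coordinates, as OpenCV has them. Camera axes: x right, y down, z forward; pixel columns grow to the right and rows downward; lengths in m; the calibration is good to about 2 mm. A picture is of the moment at which its call begins. There is no depth.
- order.close_job(): hands the job in, once; it reports no verdict.
The state is a dict: "time": time; "joints": joint angles; "joint_velocities": joint speeds; "tau": joint torques, N m; "ee_pos": TCP position; "orientation": TCP orientation; "force": force on the tool from outside, world axes, zero at the start; "moment": the same for the moment, N m; "opening": finger opening in m.
Only numpy, scipy, OpenCV 4.12 (cv2) and the standard library are available. Lean on these libraries where they do the work, as an engineer would, in place of code of your own. Each camera call takes 0.05 s, during which the arm holds its last target.

## Working session

There is one attempt and no reset: what is moved stays moved. The work goes in short steps, Python scripts to look and compute and a tool call to move; the robot and the scene stay as the last step left them, time stands still between calls to the robot, and variables do not carry over. Pictures are saved under pics/ and viewed, and the job is handed in when it is done.

Besides the shell and the picture viewer there is one more tool, called after "Emit:" by a JSON object that holds its "fn" and its "kwargs". move_arm: Moves the arm, as the interface text tells. Its arguments: {"type":"object","properties":{"commands":{"type":"string"}},"required":["commands"]}

```bash
mkdir -p pics; ls; python3 - <<'E'
from station import ctrl, viewer, order
import cv2
s=ctrl.state(); print(s)
for n in ["scene","top","wrist"]:
    d=viewer.snapshot(n); cv2.imwrite(f"pics/{n}0.png",d["color"]); print(n,{k:d[k] for k in d if k!="color"})
E
```

```text
pics
{'time': 0.0, 'joints': array([-1.13054706,  0.61590872, -0.01262237,  1.42490482,  0.00813975,
        1.10336333, -0.04040604]), 'joint_velocities': array([-0.00083375, -0.00106613,  0.00015304,  0.00012383,  0.00085678,
       -0.00068799, -0.0006338 ]), 'tau': array([-5.20317608e-04, -4.69219995e+01,  2.59221923e-01, -1.71033221e+01,
        9.99283337e-03,  9.72198177e-03,  1.72953747e-05]), 'ee_pos': array([0.29215763, 0.57981796, 0.23814293]), 'orientation': array([ 2.31221242e-01,  9.72900371e-01, -1.23976461e-03, -2.59807888e-04]), 'force': array([-0.24019284,  0.41863903, -0.59358865]), 'moment': array([-0.0261157 ,  0.05228704,  0.06467601]), 'opening': 0.08559945395700266}
scene {'fx': 411.56767622499433, 'fy': 411.56767622499433, 'cx': 313.4099516405254, 'cy': 198.8025673080081, 'rvec': array([ 2.31540242, -0.88267536,  0.31266713]), 'tvec': array([-0.43218909,  0.49101918,  0.53181149])}
top {'fx': 487.1770092728145, 'fy': 487.1770092728145, 'cx': 313.98082766110934, 'cy': 196.08203452362284, 'rvec': array([ 2.19448472, -2.13956436,  0.18028772]), 'tvec': array([0.07683237, 0.6716988 , 0.77688739])}
wrist {'fx': 318.2515041878918, 'fy': 318.2515041878918, 'cx': 326.4336268855176, 'cy': 199.59104660612022, 'rvec': array([-2.46891486, -1.52017815, -0.20671291]), 'tvec': array([-0.64802124, -0.03499188,  0.37905498])}
```

View pics/scene0.png

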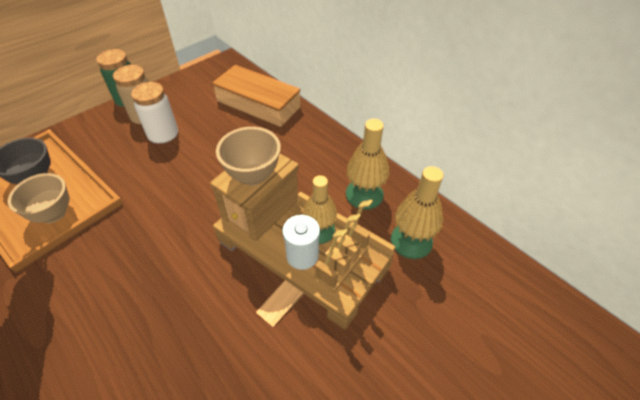

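View pics/top0.png

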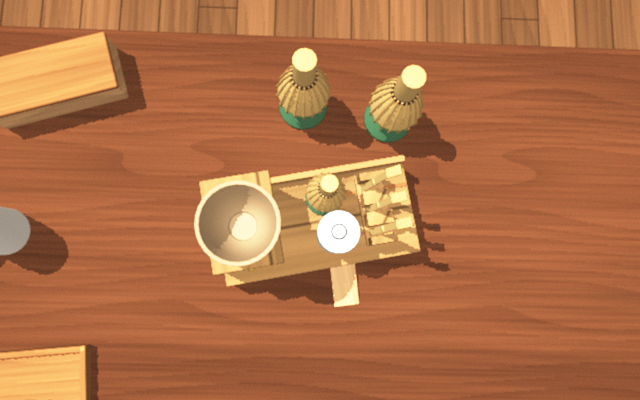

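View pics/wrist0.png

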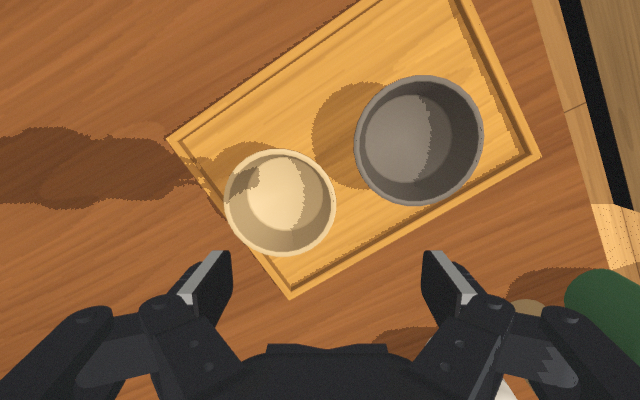

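The wedge sticks out of the shelf's front at top (344,285) and scene (280,300). There are three whisk-like things in the scene view: (320,205) is the smallest and stands on the board, so it is the one meant. The two at (368,165) and (418,212) are look-alikes. Next I enlarge the crops to measure.

```bash
cat > h.py <<'E'
import cv2, numpy as np
from station import ctrl, viewer, order
def K(d): return np.array([[d["fx"],0,d["cx"]],[0,d["fy"],d["cy"]],[0,0,1.]])
def ray(d,uv,z):
    R=cv2.Rodrigues(np.array(d["rvec"]))[0]; t=np.array(d["tvec"])
    c=-R.T@t; v=R.T@np.linalg.inv(K(d))@np.array([uv[0],uv[1],1.])
    return c+v*(z-c[2])/v[2]
def proj(d,P):
    return cv2.projectPoints(np.array(P,float).reshape(-1,3),np.array(d["rvec"]),np.array(d["tvec"]),K(d),None)[0][:,0]
def crop(d,u0,v0,u1,v1,f,fn):
    im=d["color"][v0:v1,u0:u1]; im=cv2.resize(im,None,fx=f,fy=f,interpolation=cv2.INTER_CUBIC); cv2.imwrite(fn,im)
E
python3 - <<'E'
from h import *
d=viewer.snapshot("top"); crop(d,190,140,450,320,3,"pics/t1.png")
d=viewer.snapshot("scene"); crop(d,200,170,420,335,3.6,"pics/s1.png")
E
```

```text
(no output)
```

View pics/t1.png

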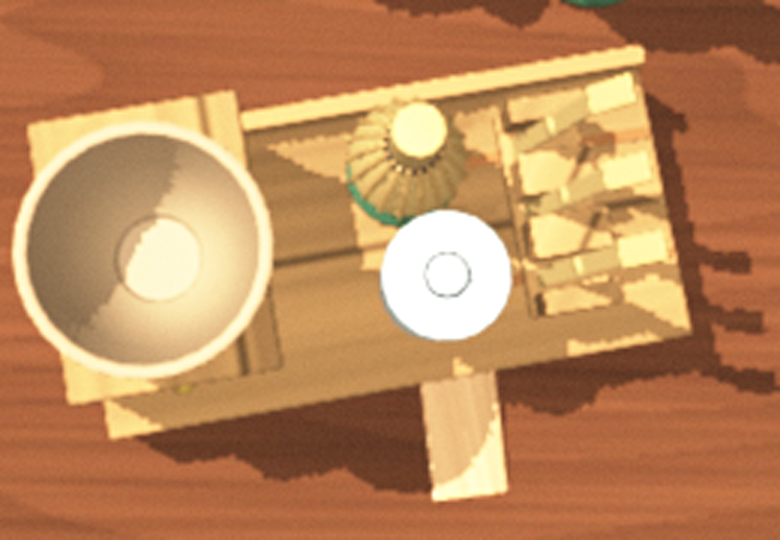

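View pics/s1.png

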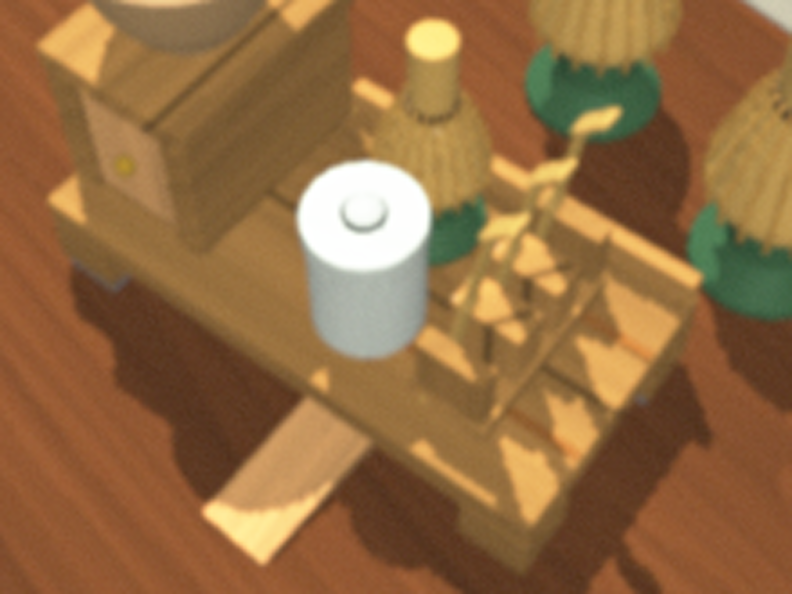

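```bash
cat > fit.py <<'E'
from h import *
from scipy.optimize import least_squares
dt=viewer.snapshot("top"); ds=viewer.snapshot("scene")
T=lambda x,y:(190+x/3,140+y/3); S=lambda x,y:(200+x/3.6,170+y/3.6)
def W(p,P):
    c,s=np.cos(p[2]),np.sin(p[2]); P=np.atleast_2d(P).astype(float); R=np.array([[c,-s],[s,c]])
    o=P.copy(); o[:,:2]=P[:,:2]@R.T+p[:2]; return o
for nm,obs in {"shelf":[(dt,T(692,332),(-.08,-.16,.062)),(ds,S(530,525),(-.08,-.16,.062)),(ds,S(50,200),(-.08,.16,.062)),(ds,S(521,572),(-.08,-.16,.008))],
  "wedge":[(dt,T(508,494),(.065,-.021,.002)),(dt,T(434,501),(.065,.021,.002)),(ds,S(263,563),(.065,-.021,.001)),(ds,S(203,512),(.065,.021,.001)),(ds,S(372,440),(.0,-.021,.01)),(dt,T(495,375),(.0,-.021,.01)),(dt,T(422,385),(.0,.021,.01))]}.items():
    def f(p):
        r=[]
        for d,uv,P in obs:
            e=proj(d,W(p,P))[0]-uv
            if nm=="wedge" and P[0]==0: # point on edge line: perpendicular distance
                q=proj(d,W(p,[P,(.065,P[1],.003)])); l=q[1]-q[0]; l/=np.linalg.norm(l); e=np.array([l[0]*(uv[1]-q[0][1])-l[1]*(uv[0]-q[0][0])])
            r+=list(e)
        return np.array(r)
    x0=[.62,-.05,.1] if nm=="shelf" else [.55,-.05,3.2]
    s=least_squares(f,x0); print(nm,s.x.round(4),f(s.x).round(1))
    if nm=="shelf": sp=s.x
    else: wp=s.x
print("nose",W(wp,[.065,0,0]),"bare",W(sp,[-.06,-.16,.008]))
E
cat > show.py <<'E'
from fit import *
def box(a,b):
    P=np.array([(x,y,z) for x in(a[0],b[0]) for y in(a[1],b[1]) for z in(a[2],b[2])]);E=[(i,j) for i in range(8) for j in range(i) if (P[i]!=P[j]).sum()==1];return P,E
def draw(d,im,off,f,p,a,b,c):
    P,E=box(a,b)
    q=(proj(d,W(p,P))-off)*f
    for i,j in E: cv2.line(im,tuple(int(v) for v in q[i]),tuple(int(v) for v in q[j]),c,1)
for d,(u0,v0,u1,v1),f,fn in [(dt,(190,140,450,320),3,"pics/tov.png"),(ds,(200,170,420,335),3.6,"pics/sov.png")]:
    im=cv2.resize(d["color"][v0:v1,u0:u1],None,fx=f,fy=f)
    draw(d,im,(u0,v0),f,sp,(-.08,-.16,.04),(.08,.16,.062),(255,0,0))
    draw(d,im,(u0,v0),f,sp,(-.08,-.16,.008),(-.04,-.12,.04),(0,0,255))
    draw(d,im,(u0,v0),f,wp,(-.065,-.021,0),(.065,.021,.003),(0,255,0))
    cv2.imwrite(fn,im)
E
python3 show.py
```

```text
shelf [0.6297 0.0917 0.1993] [-0.6 -0.6  0.1  1.1 -1.1 -1.2  0.8  0.6]
wedge [0.5522 0.0214 2.8573] [-28.8  -4.9  19.2   0.3 -14.1 -19.9  10.7  13.9  -7.  -12.7  33.9]
nose [[0.48977727 0.0396289  0.        ]] bare [[ 0.60256323 -0.07703203  0.008     ]]
```

```bash
sed -i '/"wedge":\[/{s/-\.021/QQ/g;s/,\.021/,-.021/g;s/QQ/.021/g}' fit.py; python3 show.py
```

```text
shelf [0.6297 0.0917 0.1993] [-0.6 -0.6  0.1  1.1 -1.1 -1.2  0.8  0.6]
wedge [0.5517 0.0403 3.2702] [-0.6 -0.8 -0.1 -0.5 -0.4  1.  -0.   0.7  0.2 -0.2  0. ]
nose [[0.48719641 0.03193412 0.        ]] bare [[ 0.60256323 -0.07703203  0.008     ]]
```

View pics/tov.png

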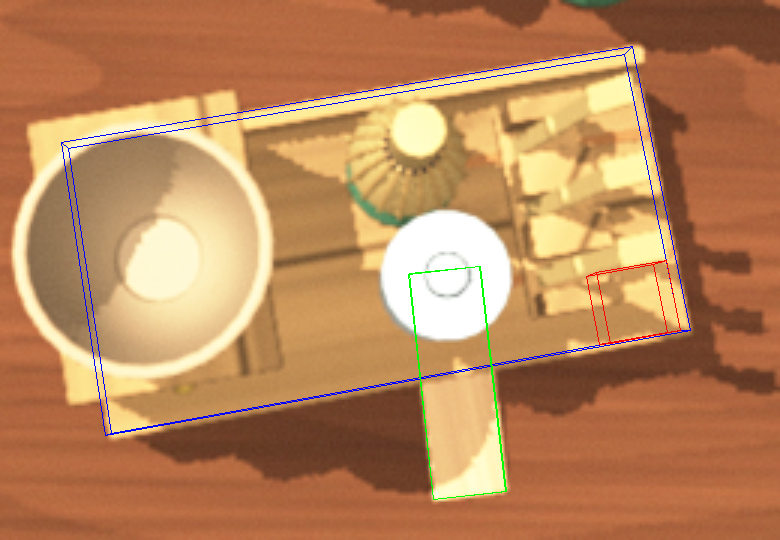

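View pics/sov.png

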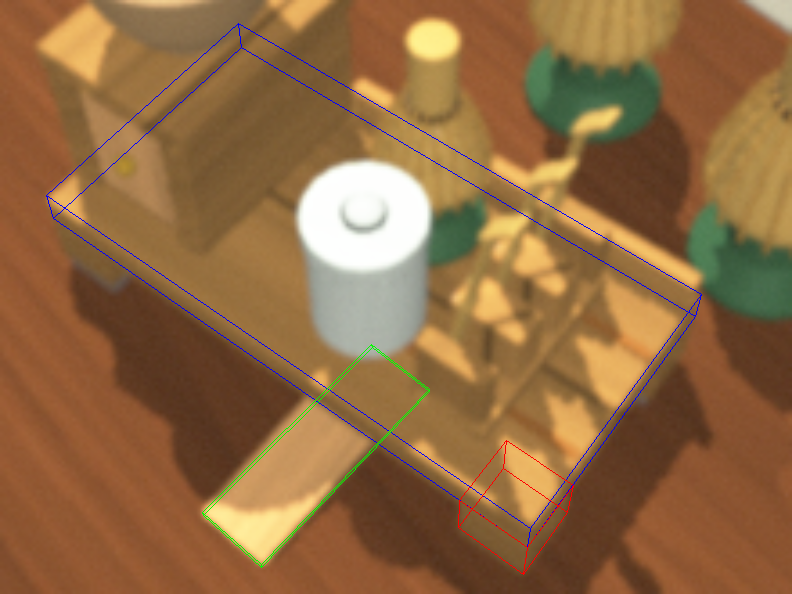

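```bash
cat >> h.py <<'E'
SP=np.array([0.6297,0.0917,0.1993]); WP=np.array([0.5517,0.0403,3.2702])
def toW(p,q): c,s=np.cos(p[2]),np.sin(p[2]); return p[:2]+np.array([[c,-s],[s,c]])@np.array(q)
def toL(p,q): c,s=np.cos(p[2]),np.sin(p[2]); return np.array([[c,s],[-s,c]])@(np.array(q)-p[:2])
def tool():
    from scipy.spatial.transform import Rotation as Ro
    s=ctrl.state(); R=Ro.from_quat(s["orientation"]).as_matrix()
    print("t",round(s["time"],2),"tcp",(s["ee_pos"]*1000).round(1),"yang",np.degrees(np.arctan2(R[1,1],R[0,1])).round(2),"z",R[:,2].round(3),"F",s["force"].round(1),"M",s["moment"].round(2),"op",round(s["opening"]*1000,1),"j",s["joints"].round(2)); return s
E
python3 - <<'E'
from h import *
s=tool(); d=viewer.snapshot("wrist"); R=cv2.Rodrigues(np.array(d["rvec"]))[0]; print("cam",-R.T@d["tvec"], "fwd",R[2])
print("nose shelf",toL(SP,toW(WP,(.065,0))),"butt shelf",toL(SP,toW(WP,(-.065,0))))
print("grip18",toW(WP,(.045,0)))
dt=viewer.snapshot("top"); c=ray(dt,(190+447/3,140+275/3),.154); print("caddy",c,toL(SP,c[:2]))
for q in [(-.06,-.22),(-.06,-.24),(-.06,-.35),(-.06,-.33)]: print(q,toW(SP,q))
E
```

```text
t 0.45 tcp [292.5 580.4 239.2] yang 63.25 z [-0. -0. -1.] F [-0.2 -0.1 -0.3] M [ 0.01 -0.01 -0.  ] op 85.2 j [-1.13  0.61 -0.01  1.42  0.01  1.1  -0.04]
cam [0.230872   0.61076413 0.37366739] fwd [ 0.24169269 -0.12246508 -0.96259386]
nose shelf [-0.15147001 -0.03034867] butt shelf [-0.02179471 -0.03953106]
grip18 [0.50707163 0.03452861]
caddy [0.60382708 0.05994501 0.154     ] [-0.03164774 -0.02600401]
(-0.06, -0.22) [ 0.61444399 -0.13582418]
(-0.06, -0.24) [ 0.61840365 -0.15542829]
(-0.06, -0.35) [ 0.64018181 -0.26325089]
(-0.06, -0.33) [ 0.63622214 -0.24364678]
```

Emit:
{"fn": "move_arm", "kwargs": {"commands": "1 15 -43 0 0 0 3; 1 30 -86 0 0 0 6; 1 45 -129 0 0 0 9; 1 60 -172 0 0 0 12; 1 75 -215 0 0 0 15"}}

```text
time: 1.05
ee_pos: [0.368, 0.3637, 0.2396]
orientation: [0.101, 0.995, 0.0, 0.0]
force: [1.0, -0.6, 0.2]
opening: 0.0853
```

Emit:
{"fn": "move_arm", "kwargs": {"commands": "1 17 -43 0 0 0 4; 1 34 -86 0 0 0 8; 1 51 -129 0 0 0 12; 1 68 -172 0 0 0 16; 1 85 -215 0 0 0 19"}}

```text
time: 1.55
ee_pos: [0.4537, 0.147, 0.24]
orientation: [-0.066, 0.998, 0.0, 0.001]
force: [0.5, 0.8, -0.9]
opening: 0.085
```

```bash
python3 -c "
from h import *
tool()"
```

```text
t 1.55 tcp [453.7 147.  240. ] yang 97.53 z [ 0.002  0.001 -1.   ] F [ 0.5  0.8 -0.9] M [ 0.05 -0.03 -0.02] op 85.0 j [-0.28  0.35 -0.11  1.9   0.05  0.89  1.29]
```

Emit:
{"fn": "move_arm", "kwargs": {"commands": "0.75 18 -40 -20 0 0 0; 0.75 36 -80 -40 0 0 0; 0.75 51 -112 -70 0 0 0; 0.75 51 -112 -115 0 0 0; 0.75 51 -112 -160 0 0 0"}}

```text
time: 2.05
ee_pos: [0.5063, 0.0331, 0.0794]
orientation: [-0.064, 0.998, 0.0, 0.003]
force: [-0.2, 0.6, -0.6]
opening: 0.0641
```

```bash
python3 -c "
from h import *
tool()
d=viewer.snapshot('wrist'); cv2.imwrite('pics/w1.png',d['color'])"
```

```text
t 2.05 tcp [506.3  33.1  79.4] yang 97.31 z [ 0.006  0.001 -1.   ] F [-0.2  0.6 -0.6] M [ 0.08 -0.   -0.03] op 64.1 j [-0.07  0.63 -0.06  2.    0.07  0.51  1.52]
```

View pics/w1.png

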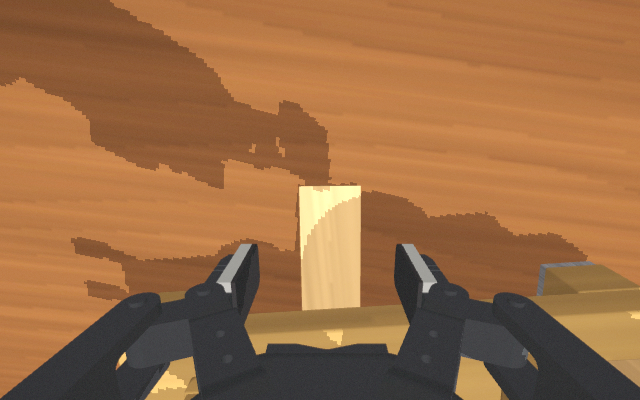

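Emit:
{"fn": "move_arm", "kwargs": {"commands": "0.75 0 1 -30 0 0 0; 0.75 0 1 -55 0 0 0; 0.75 0 1 -68 0 0 0; 0.75 0 1 -72 0 0 0; 0.75 0 1 -72 0 0 0"}}

```text
time: 2.6
ee_pos: [0.5002, 0.0349, 0.002]
orientation: [-0.065, 0.998, 0.0, -0.006]
force: [-3.6, -0.2, 8.0]
opening: 0.0641
```

Emit:
{"fn": "move_arm", "kwargs": {"commands": "0.4 0 0 0 0 0 0; 0.4 0 0 0 0 0 0; 0.4 0 0 0 0 0 0"}}

```text
time: 2.9
ee_pos: [0.5029, 0.0351, 0.0067]
orientation: [-0.065, 0.998, -0.0, -0.002]
force: [-2.8, 0.3, 23.5]
opening: 0.0402
```

```bash
python3 -c "
from h import *
tool()
d=viewer.snapshot('wrist'); cv2.imwrite('pics/w2.png',d['color'])"
```

```text
t 2.9 tcp [502.9  35.1   6.7] yang 97.45 z [-0.005 -0.    -1.   ] F [-2.8  0.3 23.5] M [-0.17  0.65 -0.04] op 40.2 j [-0.08  0.76 -0.04  2.03  0.09  0.35  1.5 ]
```

View pics/w2.png

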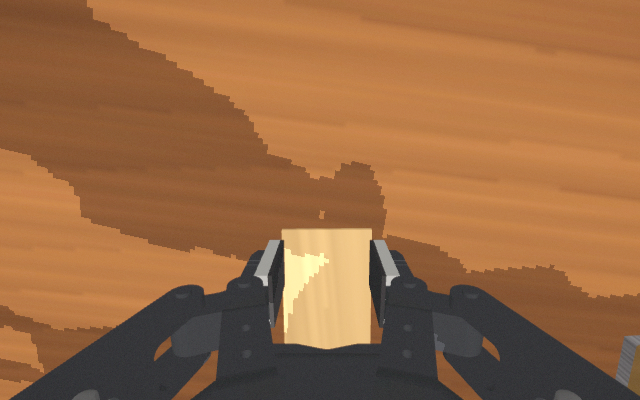

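Emit:
{"fn": "move_arm", "kwargs": {"commands": "0.3 0 0 0 0 0 0; 0.3 0 0 0 0 0 0; 0.3 0 0 0 0 0 0; 0.3 0 0 0 0 0 0"}}

```text
time: 3.35
ee_pos: [0.503, 0.0351, 0.0068]
orientation: [-0.065, 0.998, -0.0, -0.002]
force: [-0.7, 1.0, 4.0]
opening: 0.04
```

```bash
python3 -c "
from h import *
tool()
"
```

```text
t 3.35 tcp [503.   35.1   6.8] yang 97.46 z [-0.005 -0.    -1.   ] F [-0.7  1.   4. ] M [-0.    0.13  0.04] op 40.0 j [-0.08  0.76 -0.04  2.03  0.09  0.35  1.5 ]
```

Emit:
{"fn": "move_arm", "kwargs": {"commands": "0.3 -6 -1 0.5 0 0 0; 0.3 -18 -6 0.5 0 0 0; 0.3 -32 -18 0.5 0 0 0; 0.3 -47 -32 0.5 0 0 0; 0.3 -60 -43 0.5 0 0 0"}}

```text
time: 3.85
ee_pos: [0.4414, -0.0086, 0.007]
orientation: [-0.065, 0.998, -0.0, -0.003]
force: [0.6, 0.4, -0.8]
opening: 0.0398
```

```bash
python3 -c "
from h import *
tool()
d=viewer.snapshot('top'); crop(d,190,140,450,360,3,'pics/t2.png')
"
```

```text
t 3.85 tcp [441.4  -8.6   7. ] yang 97.44 z [-0.007 -0.001 -1.   ] F [ 0.6  0.4 -0.8] M [-0.06 -0.02  0.01] op 39.8 j [-0.    0.72 -0.04  2.2   0.12  0.22  1.55]
```

View pics/t2.png

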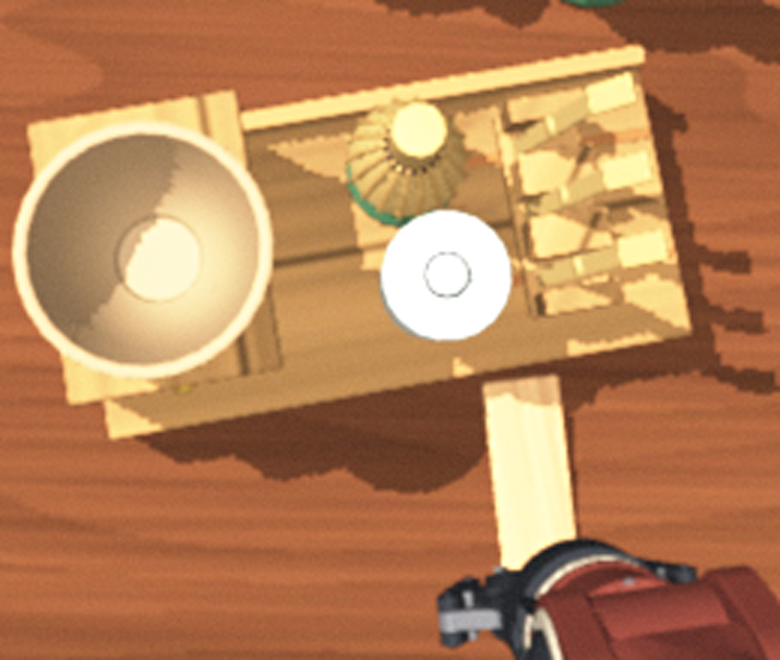

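Emit:
{"fn": "move_arm", "kwargs": {"commands": "0.3 0 -12 4 0 0 -5; 0.3 0 -26 5 0 0 -12; 0.3 0 -42 5 0 0 -20; 0.3 0 -58 5 0 0 -28; 0.3 0 -76 5 0 0 -36"}}

```text
time: 4.4
ee_pos: [0.4381, -0.0868, 0.0117]
orientation: [0.251, 0.968, 0.001, -0.006]
force: [0.1, 0.3, 0.5]
opening: 0.0398
```

Emit:
{"fn": "move_arm", "kwargs": {"commands": "0.3 5 -18 0 0 0 -8; 0.3 15 -36 0 0 0 -16; 0.3 30 -54 0 0 0 -24; 0.3 48 -72 0 0 0 -32; 0.3 70 -86 0 0 0 -40"}}

```text
time: 4.9
ee_pos: [0.5078, -0.1738, 0.0114]
orientation: [0.569, 0.822, 0.003, -0.006]
force: [0.1, -0.0, -0.9]
opening: 0.0397
```

```bash
python3 -c "
from h import *
tool()
d=viewer.snapshot('top'); crop(d,290,140,550,360,3,'pics/t3.png')
d=viewer.snapshot('scene'); crop(d,200,170,460,365,3,'pics/s3.png')
"
```

```text
t 4.9 tcp [ 507.8 -173.8   11.4] yang 20.57 z [-0.007  0.012 -1.   ] F [ 0.1 -0.  -0.9] M [-0.02 -0.03 -0.06] op 39.7 j [ 0.16  0.79  0.2   1.94 -0.35  0.46  0.99]
```

View pics/t3.png

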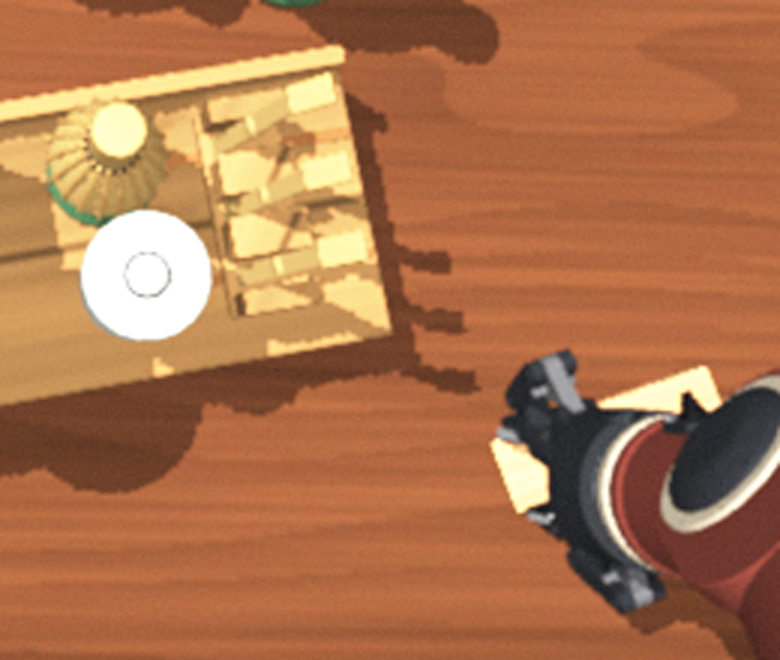

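View pics/s3.png

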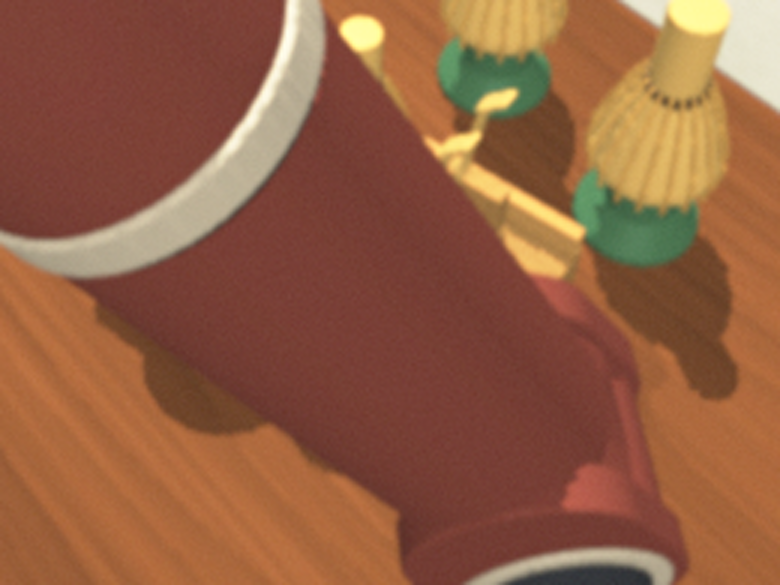

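Emit:
{"fn": "move_arm", "kwargs": {"commands": "0.3 25 -10 0 0 0 -3; 0.3 55 -18 0 0 0 -6; 0.3 85 -20 0 0 0 -9; 0.3 105 -18 0 0 0 -9; 0.3 118 -17 0 0 0 -9"}}

```text
time: 5.5
ee_pos: [0.6308, -0.1901, 0.0108]
orientation: [0.629, 0.777, 0.004, -0.003]
force: [0.4, 0.2, 0.0]
opening: 0.0399
```

Emit:
{"fn": "move_arm", "kwargs": {"commands": "0.3 0 0 -2 0 0 0; 0.3 0 0 -4 0 0 0; 0.3 0 0 -5 0 0 0; 0.3 0 0 -5 0 0 0"}}

```text
time: 5.9
ee_pos: [0.6311, -0.1882, 0.007]
orientation: [0.629, 0.778, 0.005, -0.003]
force: [0.8, 2.0, 5.7]
opening: 0.0398
```

```bash
python3 -c "
from h import *
tool()
d=viewer.snapshot('top'); crop(d,340,140,600,360,3,'pics/t4.png')
d=viewer.snapshot('wrist'); cv2.imwrite('pics/w4.png',d['color'])
"
```

```text
t 5.9 tcp [ 631.1 -188.2    7. ] yang 12.07 z [ 0.002  0.013 -1.   ] F [0.8 2.  5.7] M [ 0.51 -0.08 -0.01] op 39.8 j [ 0.1   0.92  0.3   1.59 -0.39  0.7   0.8 ]
```

View pics/t4.png

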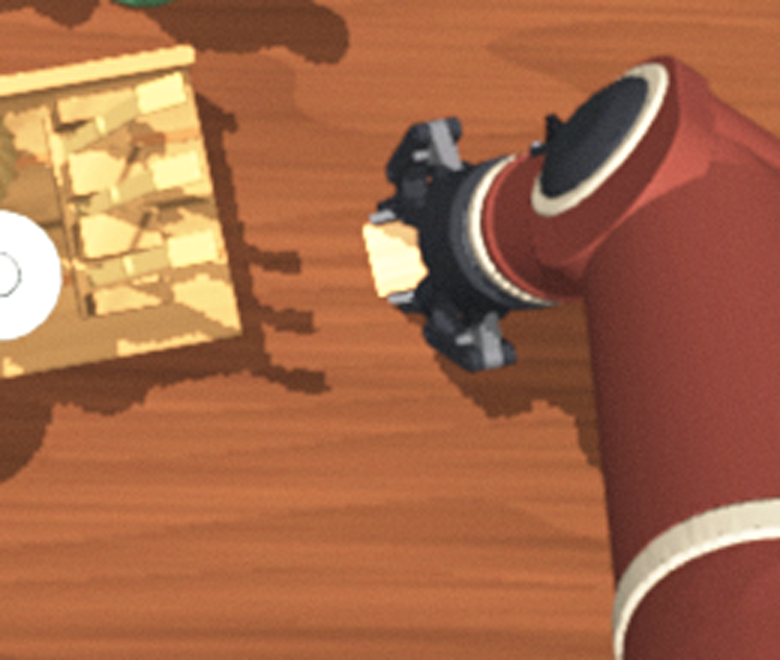

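View pics/w4.png

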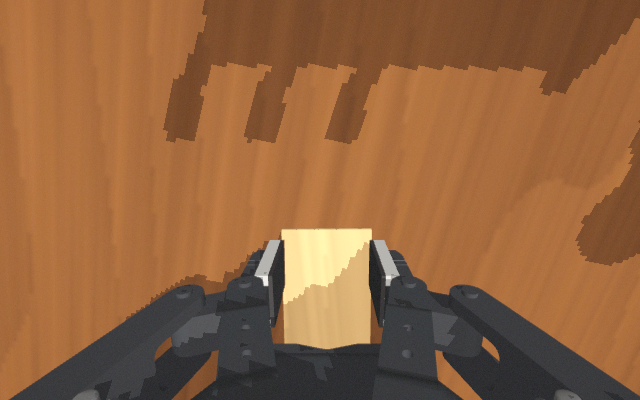

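Emit:
{"fn": "move_arm", "kwargs": {"commands": "0.75 0 0 0 0 0 0; 0.75 0 0 0 0 0 0; 0.75 0 0 0 0 0 0; 0.75 0 0 0 0 0 0; 0.75 0 0 0 0 0 0"}}

```text
time: 6.5
ee_pos: [0.6307, -0.1884, 0.0067]
orientation: [0.629, 0.777, 0.005, -0.004]
force: [0.0, 0.1, -0.1]
opening: 0.0639
```

Emit:
{"fn": "move_arm", "kwargs": {"commands": "0.75 0 0 15 0 0 0; 0.75 0 0 45 0 0 0; 0.75 10 -20 90 0 0 -8; 0.75 15 -50 110 0 0 -16; 0.75 15 -80 110 0 0 -24"}}

```text
time: 7.0
ee_pos: [0.6494, -0.27, 0.1231]
orientation: [0.778, 0.628, 0.009, 0.003]
force: [-0.8, -0.3, -0.4]
opening: 0.0641
```

Emit:
{"fn": "move_arm", "kwargs": {"commands": "0.75 0 -40 0 0 0 -8; 0.75 0 -70 0 0 0 -17; 0.75 0 -70 0 0 0 -25; 0.75 0 -70 0 0 0 -34; 0.75 0 -70 0 0 0 -42"}}

```text
time: 7.5
ee_pos: [0.6494, -0.3404, 0.1243]
orientation: [0.952, 0.305, 0.007, 0.006]
force: [0.8, -0.1, -0.6]
opening: 0.0643
```

```bash
python3 -c "
from h import *
tool()
d=viewer.snapshot('top'); crop(d,340,140,600,360,3,'pics/t5.png')
d=viewer.snapshot('scene'); crop(d,280,170,540,365,3,'pics/s5.png')
"
```

```text
t 7.5 tcp [ 649.4 -340.4  124.3] yang -54.5 z [ 0.018 -0.006 -1.   ] F [ 0.8 -0.1 -0.6] M [ 0.07 -0.06  0.05] op 64.3 j [ 0.15  0.93  0.66  1.3  -0.59  1.09 -0.08]
```

View pics/t5.png

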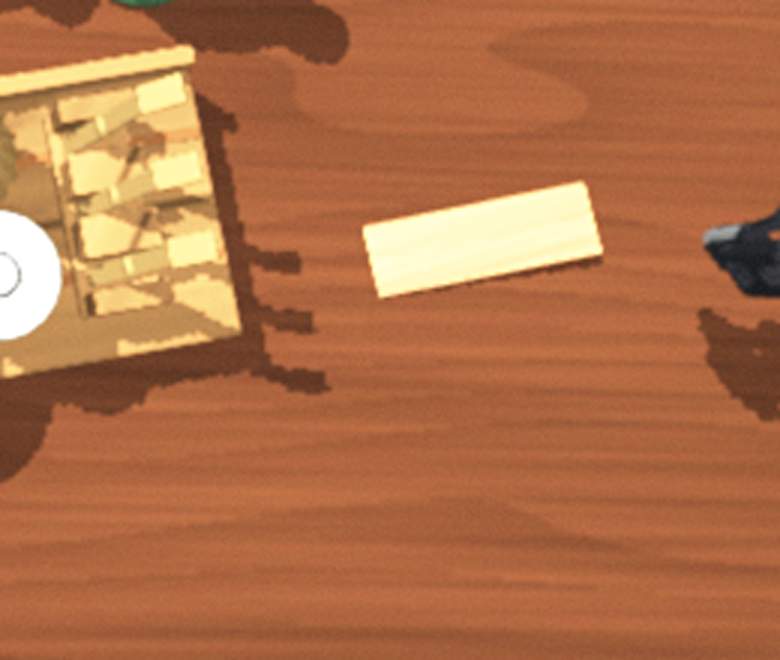

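View pics/s5.png

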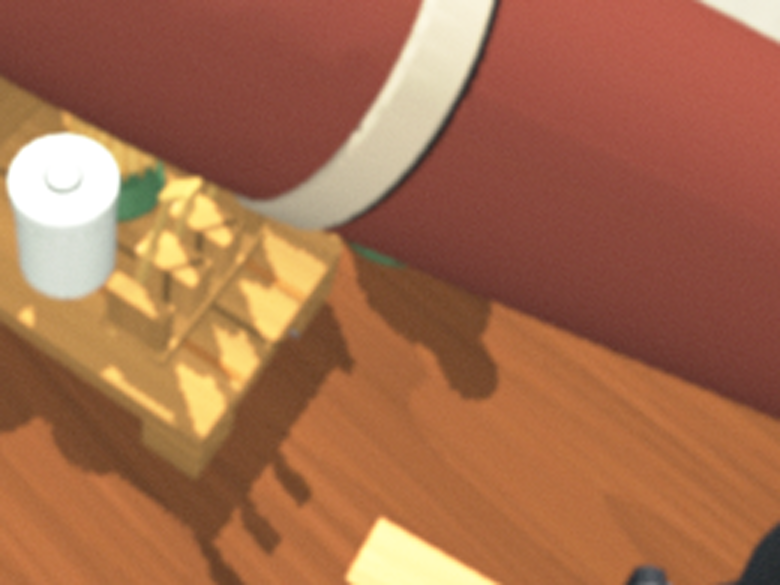

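```bash
cat > wf.py <<'E'
from h import *
from scipy.optimize import least_squares
def wfit(d,obs,x0):
    P=np.array([o[1] for o in obs]); uv=np.array([o[0] for o in obs])
    def f(p): return (proj(d,[(*toW(p,q[:2]),q[2]) for q in P])-uv).ravel()
    s=least_squares(f,x0); print("wedge",s.x.round(4),"yaw deg",np.degrees(s.x[2]).round(2),"res",s.fun.round(1))
    print("nose shelf",toL(SP,toW(s.x,(.065,0))).round(4),"rel yaw to shelf y",np.degrees(s.x[2]-SP[2]).round(2)-90); return s.x
E
python3 - <<'E'
from wf import *
d=viewer.snapshot("top"); T=lambda x,y:(340+x/3,140+y/3)
p=wfit(d,[(T(381,298),(.065,.021,.003)),(T(363,227),(.065,-.021,.003)),(T(584,182),(-.065,-.021,.019)),(T(603,255),(-.065,.021,.019))],[.64,-.25,1.77])
for x in(-.045,-.05,-.04): print(x,toW(p,(x,0)))
tool()
E
```

```text
wedge [ 0.6402 -0.2374  1.7899] yaw deg 102.55 res [-0.5 -0.1 -0.   0.3  0.4  0.4  0.1 -0.6]
nose shelf [-0.0562 -0.2597] rel yaw to shelf y 1.1299999999999955
-0.045 [ 0.64997363 -0.28136432]
-0.05 [ 0.65106032 -0.2862448 ]
-0.04 [ 0.64888694 -0.27648384]
t 7.65 tcp [ 649.6 -339.8  123.8] yang -53.93 z [ 0.017 -0.006 -1.   ] F [ 0.5  0.7 -0.1] M [ 0.04  0.08 -0.02] op 64.2 j [ 0.15  0.93  0.65  1.3  -0.59  1.09 -0.07]
```

Emit:
{"fn": "move_arm", "kwargs": {"commands": "0.75 0 0 0 0 0 -8; 0.75 0 0 0 0 0 -16; 0.75 0 0 0 0 0 -24; 0.75 0 0 0 0 0 -32; 0.75 0 0 0 0 0 -40"}}

```text
time: 8.15
ee_pos: [0.6497, -0.3397, 0.1245]
orientation: [0.999, -0.035, 0.005, 0.008]
force: [0.1, -0.4, -0.3]
opening: 0.0641
```

Emit:
{"fn": "move_arm", "kwargs": {"commands": "0.75 0 0 0 0 0 -8; 0.75 0 0 0 0 0 -16; 0.75 0 0 0 0 0 -24; 0.75 0 0 0 0 0 -32; 0.75 0 0 0 0 0 -40"}}

```text
time: 8.65
ee_pos: [0.6498, -0.3395, 0.1251]
orientation: [0.927, -0.376, 0.002, 0.009]
force: [-0.4, -0.2, -0.3]
opening: 0.0639
```

Emit:
{"fn": "move_arm", "kwargs": {"commands": "0.75 0 10 0 0 0 -8; 0.75 0 20 0 0 0 -16; 0.75 0 30 -10 0 0 -24; 0.75 0 45 -30 0 0 -32; 0.75 0 58 -60 0 0 -33"}}

```text
time: 9.15
ee_pos: [0.6511, -0.2816, 0.0667]
orientation: [0.782, -0.623, 0.002, 0.008]
force: [0.1, -0.1, -0.9]
opening: 0.064
```

```bash
python3 -c "
from h import *
tool()
d=viewer.snapshot('top'); crop(d,340,140,600,360,3,'pics/t6.png')
d=viewer.snapshot('wrist'); cv2.imwrite('pics/w6.png',d['color'])
"
```

```text
t 9.15 tcp [ 651.1 -281.6   66.7] yang -167.11 z [-0.008 -0.015 -1.   ] F [ 0.1 -0.1 -0.9] M [-0.03 -0.01  0.03] op 64.0 j [-0.1   1.13  1.06  1.41 -1.    1.19 -1.83]
```

View pics/t6.png

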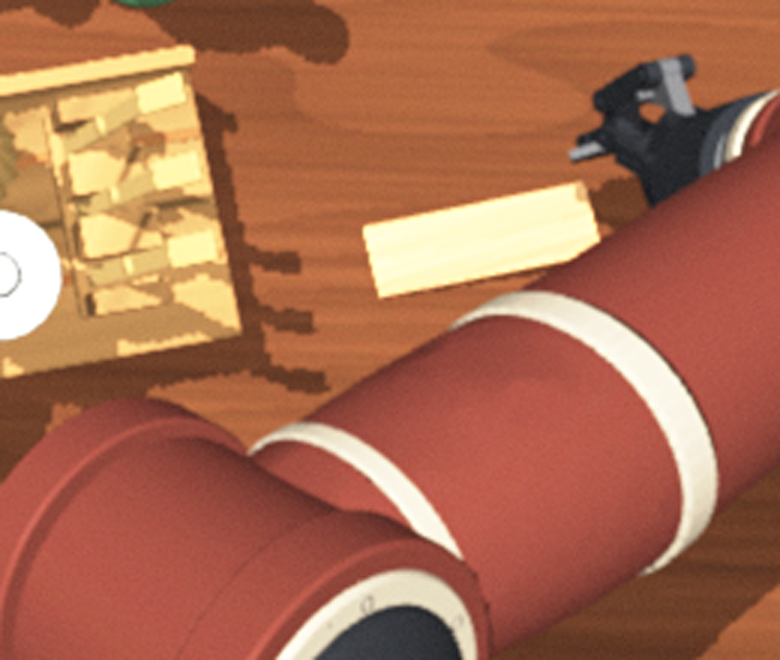

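View pics/w6.png

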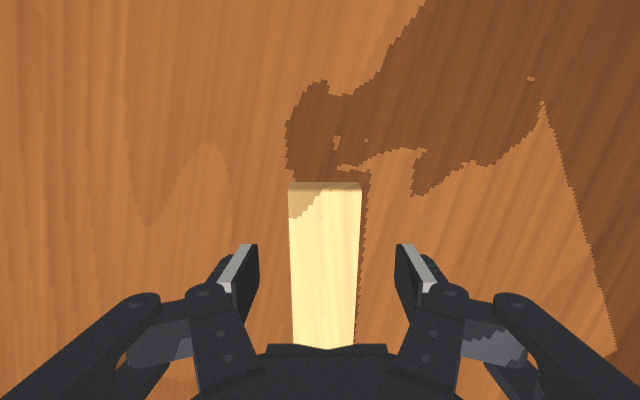

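The top view shows the elbow swinging in low at j3=1.06, close to its limit. t4 showed no camera housing sticking out toward the shelf, so I will turn back to the first orientation for the push.

Emit:
{"fn": "move_arm", "kwargs": {"commands": "0.75 0 -10 30 0 0 8; 0.75 0 -30 50 0 0 16; 0.75 0 -50 60 0 0 24; 0.75 0 -60 60 0 0 32; 0.75 0 -60 60 0 0 40"}}

```text
time: 9.75
ee_pos: [0.6479, -0.3411, 0.1236]
orientation: [0.949, -0.314, -0.001, 0.011]
force: [-0.3, 0.4, 0.5]
opening: 0.0639
```

Emit:
{"fn": "move_arm", "kwargs": {"commands": "0.75 0 0 0 0 0 8; 0.75 0 0 0 0 0 16; 0.75 0 0 0 0 0 24; 0.75 0 0 0 0 0 32; 0.75 0 0 0 0 0 40"}}

```text
time: 10.25
ee_pos: [0.6476, -0.3432, 0.126]
orientation: [0.999, 0.033, 0.004, 0.012]
force: [-0.2, -0.4, 0.4]
opening: 0.0641
```

Emit:
{"fn": "move_arm", "kwargs": {"commands": "0.75 0 0 0 0 0 8; 0.75 0 0 0 0 0 16; 0.75 0 0 0 0 0 24; 0.75 0 0 0 0 0 32; 0.75 0 0 0 0 0 40"}}

```text
time: 10.75
ee_pos: [0.6471, -0.3454, 0.1285]
orientation: [0.927, 0.376, 0.008, 0.011]
force: [0.5, -1.2, -0.8]
opening: 0.0639
```

Emit:
{"fn": "move_arm", "kwargs": {"commands": "0.75 0 0 0 0 0 8; 0.75 0 0 0 0 0 16; 0.75 0 0 0 0 0 24; 0.75 0 0 0 0 0 32; 0.75 0 0 0 0 0 40"}}

```text
time: 11.25
ee_pos: [0.6465, -0.348, 0.1309]
orientation: [0.74, 0.672, 0.011, 0.01]
force: [0.2, 0.3, -0.2]
opening: 0.064
```

```bash
python3 -c "
from h import *
tool()
d=viewer.snapshot('top'); cv2.imwrite('pics/t7.png',d['color'])
"
```

```text
t 11.25 tcp [ 646.5 -348.   130.9] yang -5.49 z [ 0.029 -0.    -1.   ] F [ 0.2  0.3 -0.2] M [ 0.03  0.02 -0.01] op 64.0 j [ 0.26  0.88  0.45  1.29 -0.41  1.04  0.67]
```

View pics/t7.png

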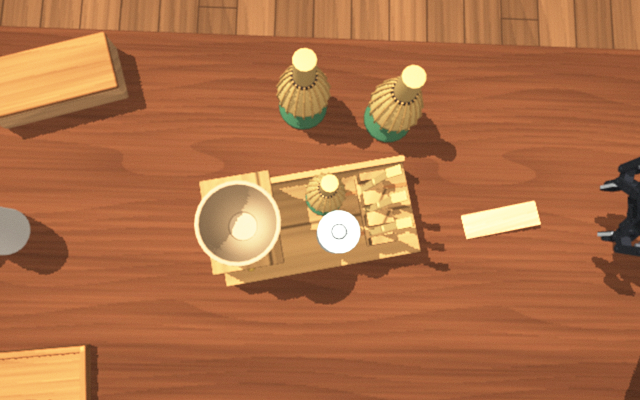

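Emit:
{"fn": "move_arm", "kwargs": {"commands": "0.75 1 10 0 0 0.5 6; 0.75 2 25 -10 0 1 12; 0.75 3 45 -30 0 1.5 18; 0.75 3 67 -60 0 1.7 18; 0.75 3 67 -70 0 1.7 18"}}

```text
time: 11.8
ee_pos: [0.649, -0.2768, 0.0591]
orientation: [0.623, 0.782, 0.002, -0.005]
force: [-0.1, 0.9, -0.6]
opening: 0.0642
```

```bash
python3 -c "
from h import *
tool()
d=viewer.snapshot('wrist'); cv2.imwrite('pics/w7.png',d['color'])
"
```

```text
t 11.8 tcp [ 649.  -276.8   59.1] yang 12.86 z [-0.005  0.01  -1.   ] F [-0.1  0.9 -0.6] M [0.03 0.01 0.05] op 64.2 j [ 0.2   0.91  0.35  1.41 -0.36  0.89  0.88]
```

View pics/w7.png

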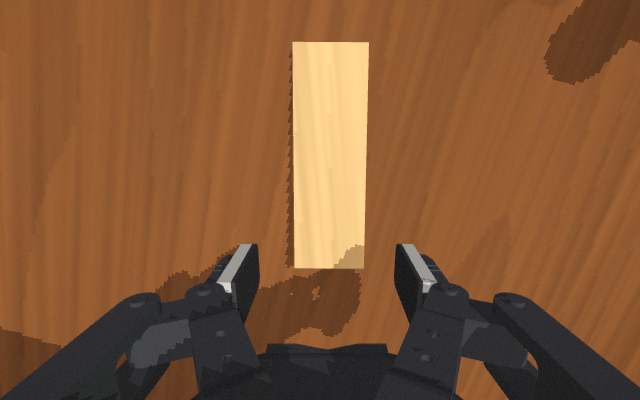

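Emit:
{"fn": "move_arm", "kwargs": {"commands": "0.75 1 -1 -20 0 0 0; 0.75 1 -1 -38 0 0 0; 0.75 1 -1 -46 0 0 0; 0.75 1 -1 -47 0 0 0; 0.75 1 -1 -47 0 0 0"}}

```text
time: 12.35
ee_pos: [0.6493, -0.2814, 0.012]
orientation: [0.625, 0.781, 0.001, -0.004]
force: [0.4, -0.3, -0.3]
opening: 0.0639
```

```bash
python3 -c "
from h import *
tool()
"
```

```text
t 12.35 tcp [ 649.3 -281.4   12. ] yang 12.71 z [-0.005  0.006 -1.   ] F [ 0.4 -0.3 -0.3] M [ 0.02 -0.02 -0.02] op 63.9 j [ 0.21  0.98  0.33  1.42 -0.38  0.82  0.89]
```

Emit:
{"fn": "move_arm", "kwargs": {"commands": "0.3 0 0 0 0 0 0; 0.3 0 0 0 0 0 0; 0.3 0 0 0 0 0 0; 0.3 0 0 0 0 0 0; 0.3 0 0 0 0 0 0"}}

```text
time: 12.85
ee_pos: [0.6503, -0.2823, 0.0137]
orientation: [0.624, 0.781, 0.001, -0.002]
force: [-0.7, -0.4, 4.6]
opening: 0.0404
```

```bash
python3 -c "
from h import *
s=tool()
print('tcp shelf',toL(SP,s['ee_pos'][:2]))
"
```

```text
t 12.85 tcp [ 650.3 -282.3   13.7] yang 12.71 z [-0.003  0.004 -1.   ] F [-0.7 -0.4  4.6] M [-0.08  0.06 -0.03] op 40.4 j [ 0.21  0.97  0.33  1.42 -0.38  0.82  0.89]
tcp shelf [-0.05385602 -0.37068763]
```

Emit:
{"fn": "move_arm", "kwargs": {"commands": "0.3 -4 14 0 0 0 -0.6; 0.3 -8 28 0 0 0 -1.2; 0.3 -12 42 0 0 0 -1.2; 0.3 -16 55 0 0 0 -1.2; 0.3 -20 67 0 0 0 -1.2"}}

```text
time: 13.35
ee_pos: [0.6301, -0.2142, 0.0137]
orientation: [0.632, 0.775, 0.001, -0.002]
force: [0.4, 0.2, 1.1]
opening: 0.0402
```

```bash
python3 -c "
from h import *
s=tool()
print('tcp shelf',toL(SP,s['ee_pos'][:2]))
d=viewer.snapshot('top'); crop(d,370,150,570,300,4,'pics/t8.png')
d=viewer.snapshot('wrist'); cv2.imwrite('pics/w8.png',d['color'])
"
```

```text
t 13.35 tcp [ 630.1 -214.2   13.7] yang 11.54 z [-0.002  0.004 -1.   ] F [0.4 0.2 1.1] M [-0.16 -0.03 -0.01] op 40.2 j [ 0.11  0.92  0.33  1.56 -0.4   0.73  0.83]
tcp shelf [-0.06015862 -0.29997025]
```

View pics/t8.png

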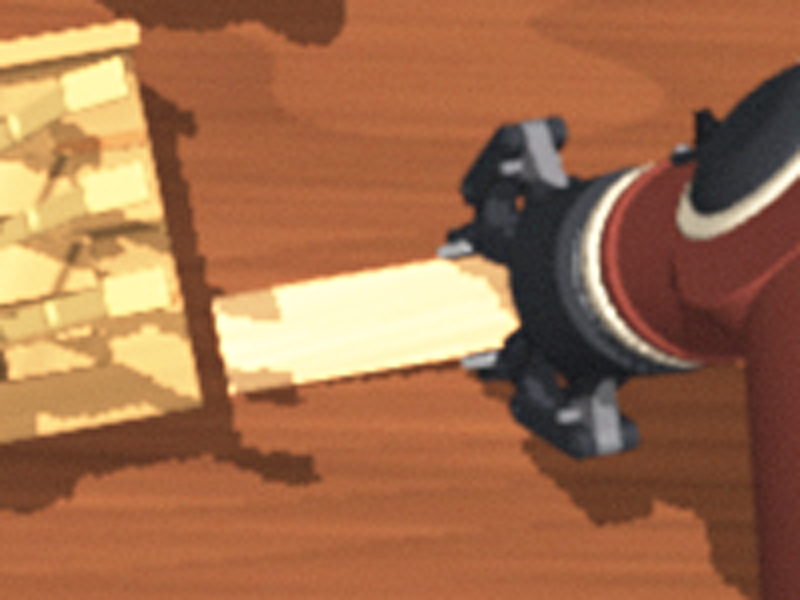

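View pics/w8.png

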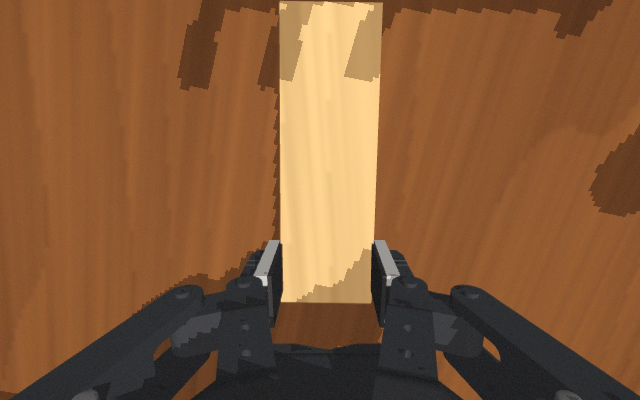

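```bash
python3 - <<'E'
from h import *
d=viewer.snapshot("top")
for x,y,z in [(212,300,.003),(230,393,.003)]:
    print(toL(SP,ray(d,(370+x/4,150+y/4),z)[:2]).round(4))
c,s=np.cos(SP[2]),np.sin(SP[2]); print("shelf y dir",-s,c)
E
```

```text
[-0.0391 -0.189 ]
[-0.0805 -0.1885]
shelf y dir -0.19798323557261543 0.9802054062451392
```

Emit:
{"fn": "move_arm", "kwargs": {"commands": "0.3 -2 11 0 0 0 0; 0.3 -4 22 0 0 0 0; 0.3 -7 34 0 0 0 0; 0.3 -9 45 0 0 0 0; 0.3 -11 54 0 0 0 0"}}

```text
time: 14.0
ee_pos: [0.6192, -0.1578, 0.0137]
orientation: [0.632, 0.775, 0.002, -0.003]
force: [0.8, 0.1, 0.6]
opening: 0.0405
```

```bash
python3 -c "
from h import *
s=tool()
print('tcp shelf',toL(SP,s['ee_pos'][:2]))
"
```

```text
t 14.0 tcp [ 619.2 -157.8   13.7] yang 11.66 z [-0.003  0.007 -1.   ] F [0.8 0.1 0.6] M [-0.13 -0.04 -0.  ] op 40.5 j [ 0.03  0.89  0.33  1.65 -0.42  0.68  0.78]
tcp shelf [-0.05970696 -0.24245337]
```

Emit:
{"fn": "move_arm", "kwargs": {"commands": "0.3 -0.4 2 0 0 0 0; 0.3 -0.8 4 0 0 0 0; 0.3 -1.2 6 0 0 0 0; 0.3 -1.6 8 0 0 0 0; 0.3 -1.6 8 0 0 0 0"}}

```text
time: 14.5
ee_pos: [0.6174, -0.1498, 0.0137]
orientation: [0.632, 0.775, 0.002, -0.003]
force: [0.0, -0.2, 0.9]
opening: 0.0399
```

Emit:
{"fn": "move_arm", "kwargs": {"commands": "0.3 -0.2 1 0 0 0 0; 0.3 -0.4 2 0 0 0 0; 0.3 -0.4 2 0 0 0 0"}}

```text
time: 14.8
ee_pos: [0.617, -0.1479, 0.0137]
orientation: [0.632, 0.775, 0.001, -0.003]
force: [0.3, -0.6, 0.7]
opening: 0.0404
```

```bash
python3 -c "
from h import *
s=tool()
print('tcp shelf',toL(SP,s['ee_pos'][:2]))
d=viewer.snapshot('top'); crop(d,350,150,550,300,4,'pics/t9.png')
"
```

```text
t 14.8 tcp [ 617.  -147.9   13.7] yang 11.64 z [-0.004  0.007 -1.   ] F [ 0.3 -0.6  0.7] M [-0.16  0.07  0.02] op 40.4 j [ 0.01  0.89  0.33  1.66 -0.42  0.67  0.77]
tcp shelf [-0.05988953 -0.23230542]
```

View pics/t9.png

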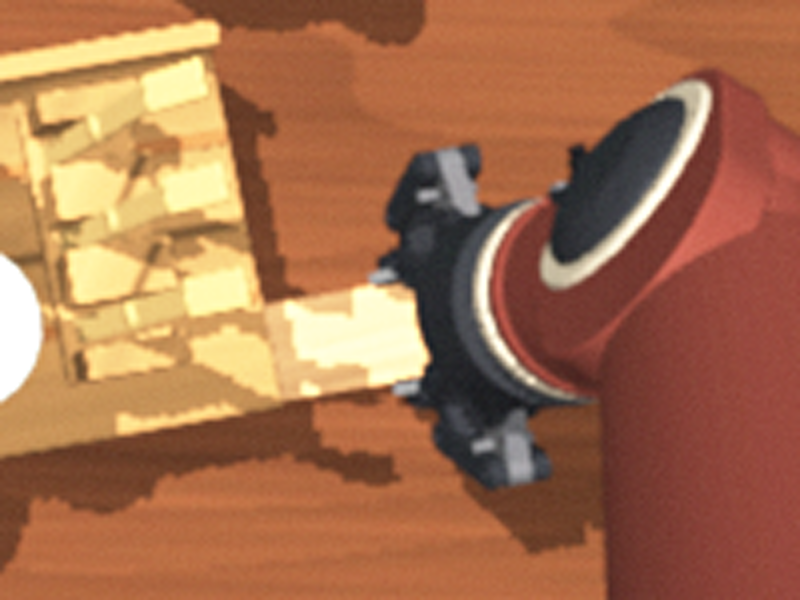

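Wedge is squarely entering under the foot with its nose 39 mm in and no contact force yet. I go on in 1 mm steps and watch the force.

Emit:
{"fn": "move_arm", "kwargs": {"commands": "0.3 -0.2 1 0 0 0 0; 0.3 -0.2 1 0 0 0 0"}}

```text
time: 15.05
ee_pos: [0.6167, -0.1468, 0.0137]
orientation: [0.632, 0.775, 0.001, -0.004]
force: [-0.8, -0.0, 1.4]
opening: 0.0403
```

Emit:
{"fn": "move_arm", "kwargs": {"commands": "0.3 -0.2 1 0 0 0 0; 0.3 -0.2 1 0 0 0 0"}}

```text
time: 15.25
ee_pos: [0.6166, -0.1459, 0.0137]
orientation: [0.632, 0.775, 0.001, -0.003]
force: [-0.5, -1.9, 0.5]
opening: 0.0408
```

Emit:
{"fn": "move_arm", "kwargs": {"commands": "0.3 -0.2 1 0 0 0 0; 0.3 -0.2 1 0 0 0 0"}}

```text
time: 15.45
ee_pos: [0.6165, -0.1458, 0.0137]
orientation: [0.632, 0.775, 0.001, -0.003]
force: [1.0, -3.0, -0.6]
opening: 0.0402
```

Emit:
{"fn": "move_arm", "kwargs": {"commands": "0.3 -0.3 1.5 0 0 0 0; 0.3 -0.3 1.5 0 0 0 0"}}

```text
time: 15.65
ee_pos: [0.6164, -0.1457, 0.0138]
orientation: [0.632, 0.775, 0.0, -0.002]
force: [0.4, -5.1, -1.3]
opening: 0.04
```

```bash
python3 -c "
from h import *
s=tool()
print('tcp shelf',toL(SP,s['ee_pos'][:2]))
"
```

```text
t 15.65 tcp [ 616.4 -145.7   13.8] yang 11.57 z [-0.002  0.003 -1.   ] F [ 0.4 -5.1 -1.3] M [-0.98 -0.21  0.04] op 40.0 j [ 0.01  0.89  0.33  1.67 -0.42  0.66  0.77]
tcp shelf [-0.06003242 -0.2300427 ]
```

Emit:
{"fn": "move_arm", "kwargs": {"commands": "0.3 -0.4 2 0 0 0 0; 0.3 -0.4 2 0 0 0 0; 0.3 -0.4 2 0 0 0 0"}}

```text
time: 15.95
ee_pos: [0.6164, -0.1456, 0.0139]
orientation: [0.633, 0.774, -0.0, -0.0]
force: [1.7, -6.0, -1.8]
opening: 0.0403
```

```bash
python3 -c "
from h import *
s=tool()
print('tcp shelf',toL(SP,s['ee_pos'][:2]))
"
```

```text
t 15.95 tcp [ 616.4 -145.6   13.9] yang 11.52 z [-0.001 -0.    -1.   ] F [ 1.7 -6.  -1.8] M [-1.16 -0.31  0.05] op 40.3 j [ 0.01  0.89  0.33  1.67 -0.42  0.66  0.76]
tcp shelf [-0.06006602 -0.22996592]
```

Emit:
{"fn": "move_arm", "kwargs": {"commands": "0.3 -0.5 2.5 0 0 0 0; 0.3 -0.5 2.5 0 0 0 0; 0.3 -0.5 2.5 0 0 0 0"}}

```text
time: 16.25
ee_pos: [0.6162, -0.1456, 0.0141]
orientation: [0.633, 0.774, -0.001, 0.002]
force: [2.4, -6.5, -2.3]
opening: 0.04
```

```bash
python3 -c "
from h import *
s=tool()
print('tcp shelf',toL(SP,s['ee_pos'][:2]))
"
```

```text
t 16.25 tcp [ 616.2 -145.6   14.1] yang 11.45 z [ 0.001 -0.004 -1.   ] F [ 2.4 -6.5 -2.3] M [-1.3  -0.29  0.03] op 40.0 j [ 0.    0.89  0.34  1.67 -0.42  0.66  0.76]
tcp shelf [-0.06022063 -0.22995634]
```

Emit:
{"fn": "move_arm", "kwargs": {"commands": "0.3 0 0 0 0 0 0; 0.75 0 0 0 0 0 0; 0.75 0 0 0 0 0 0; 0.75 0 0 0 0 0 0; 0.75 0 0 0 0 0 0"}}

```text
time: 16.75
ee_pos: [0.6161, -0.1446, 0.014]
orientation: [0.633, 0.774, -0.001, 0.001]
force: [0.2, 0.7, 0.2]
opening: 0.0638
```

```bash
python3 -c "
from h import *
s=tool()
print('tcp shelf',toL(SP,s['ee_pos'][:2]))
d=viewer.snapshot('wrist'); cv2.imwrite('pics/w10.png',d['color'])
"
```

```text
t 16.75 tcp [ 616.1 -144.6   14. ] yang 11.49 z [ 0.001 -0.003 -1.   ] F [0.2 0.7 0.2] M [-0.02 -0.07  0.02] op 63.8 j [ 0.    0.88  0.33  1.67 -0.42  0.66  0.76]
tcp shelf [-0.06008943 -0.22888761]
```

View pics/w10.png

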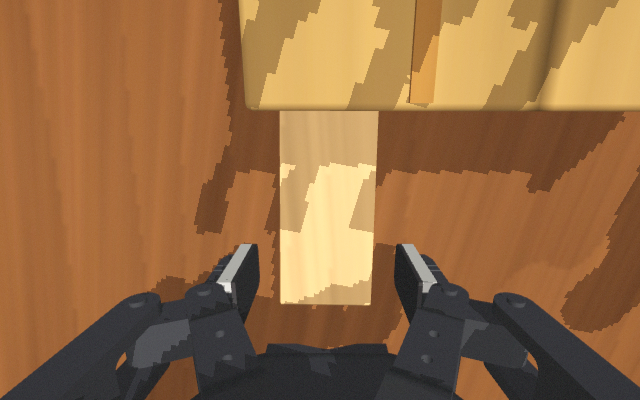

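Emit:
{"fn": "move_arm", "kwargs": {"commands": "0.75 0 0 15 0 0 0; 0.75 0 0 40 0 0 0; 0.5 5 -25 50 0 0 0; 0.1 10 -50 50 0 0 0; 0.1 10 -50 50 0 0 0"}}

```text
time: 17.3
ee_pos: [0.6264, -0.2011, 0.0666]
orientation: [0.635, 0.772, -0.002, 0.005]
force: [-0.8, -1.0, 0.1]
opening: 0.0207
```

```bash
python3 -c "
from h import *
s=tool()
print('tcp shelf',toL(SP,s['ee_pos'][:2]))
d=viewer.snapshot('top'); crop(d,190,140,490,320,2.6,'pics/t11.png')
d=viewer.snapshot('wrist'); cv2.imwrite('pics/w11.png',d['color'])
"
```

```text
t 17.3 tcp [ 626.4 -201.1   66.6] yang 11.15 z [ 0.004 -0.009 -1.   ] F [-0.8 -1.   0.1] M [-0.04  0.01 -0.05] op 20.7 j [ 0.07  0.84  0.37  1.58 -0.38  0.79  0.79]
tcp shelf [-0.06121535 -0.28631179]
```

View pics/t11.png

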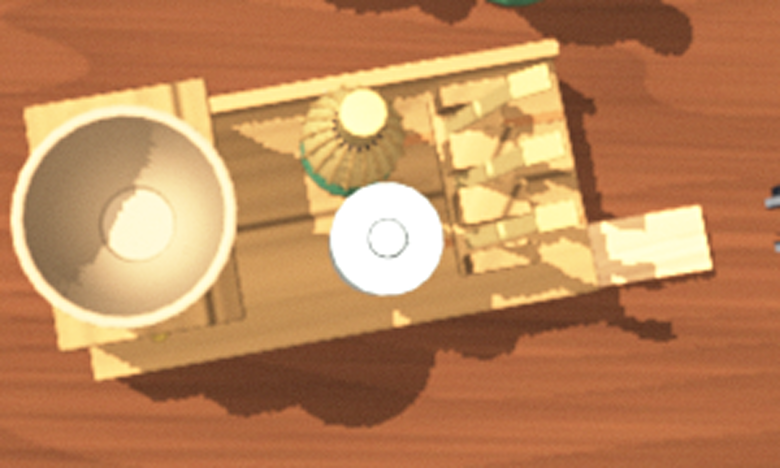

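View pics/w11.png

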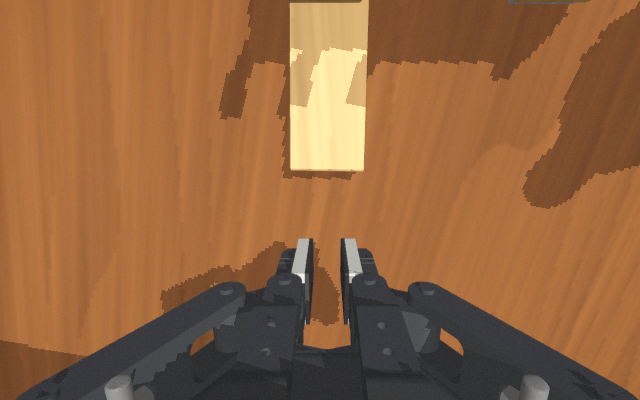

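Emit:
{"fn": "move_arm", "kwargs": {"commands": "0.2 0 0 -15 0.5 0 0; 0.2 0 0 -35 0.5 0 0; 0.2 0 0 -50 0.5 0 0; 0.2 0 0 -51 0.5 0 0; 0.2 0 0 -51 0.5 0 0"}}

```text
time: 17.9
ee_pos: [0.6257, -0.1947, 0.0131]
orientation: [0.633, 0.774, 0.002, -0.002]
force: [0.2, -0.3, 1.0]
opening: 0.0171
```

Emit:
{"fn": "move_arm", "kwargs": {"commands": "0.2 -1 5 0 0 0 0; 0.2 -2 10 0 0 0 0; 0.2 -3 16 0 0 0 0; 0.2 -4 20 0 0 0 0; 0.2 -4 20 0 0 0 0"}}

```text
time: 18.4
ee_pos: [0.6224, -0.1749, 0.0137]
orientation: [0.633, 0.774, 0.002, -0.001]
force: [1.0, -1.2, -0.3]
opening: 0.0173
```

```bash
python3 -c "
from h import *
s=tool()
print('tcp shelf',toL(SP,s['ee_pos'][:2]))
d=viewer.snapshot('wrist'); cv2.imwrite('pics/w12.png',d['color'])
"
```

```text
t 18.4 tcp [ 622.4 -174.9   13.7] yang 11.46 z [ 0.002  0.005 -1.   ] F [ 1.  -1.2 -0.3] M [-0.26 -0.19 -0.02] op 17.3 j [ 0.06  0.9   0.33  1.63 -0.42  0.68  0.8 ]
tcp shelf [-0.05992172 -0.25985108]
```

View pics/w12.png

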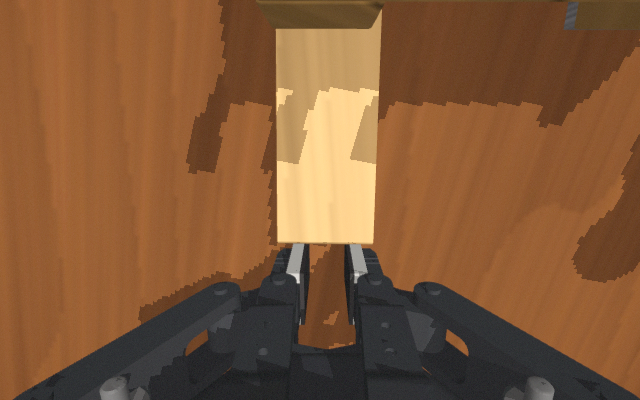

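Emit:
{"fn": "move_arm", "kwargs": {"commands": "0.2 -0.2 1 0 0 0 0; 0.2 -0.2 1 0 0 0 0"}}

```text
time: 18.65
ee_pos: [0.6222, -0.1748, 0.0137]
orientation: [0.633, 0.774, 0.002, -0.001]
force: [1.1, -2.2, -0.3]
opening: 0.0168
```

Emit:
{"fn": "move_arm", "kwargs": {"commands": "0.2 -0.3 1.5 0 0 0 0; 0.2 -0.3 1.5 0 0 0 0"}}

```text
time: 18.85
ee_pos: [0.6222, -0.1747, 0.0139]
orientation: [0.634, 0.774, 0.002, 0.001]
force: [2.4, -3.8, -1.2]
opening: 0.0171
```

Emit:
{"fn": "move_arm", "kwargs": {"commands": "0.2 -0.5 2.5 0 0 0 0; 0.2 -0.5 2.5 0 0 0 0; 0.2 -0.5 2.5 0 0 0 0"}}

```text
time: 19.15
ee_pos: [0.6222, -0.1746, 0.0141]
orientation: [0.634, 0.773, 0.001, 0.003]
force: [1.7, -6.0, -3.5]
opening: 0.0173
```

Emit:
{"fn": "move_arm", "kwargs": {"commands": "0.2 -0.6 3 0 0 0 0; 0.2 -0.6 3 0 0 0 0; 0.2 -0.6 3 0 0 0 0"}}

```text
time: 19.45
ee_pos: [0.6221, -0.1746, 0.0144]
orientation: [0.635, 0.773, -0.0, 0.005]
force: [0.9, -6.3, -3.2]
opening: 0.0171
```

It takes 6.3 N on the butt without moving, so it is tight. I back off now.

Emit:
{"fn": "move_arm", "kwargs": {"commands": "0.2 1 -5 0 0 0 0; 0.2 4 -20 0 0 0 0; 0.2 8 -40 10 0 0 0; 0.2 12 -60 40 0 0 0; 0.2 20 -100 70 0 0 0"}}

```text
time: 19.95
ee_pos: [0.6421, -0.2698, 0.0834]
orientation: [0.633, 0.774, 0.002, 0.001]
force: [1.1, -0.2, -0.1]
opening: 0.0167
```

Emit:
{"fn": "move_arm", "kwargs": {"commands": "0.2 0 -30 40 0 0 0; 0.2 0 -50 60 0 0 0; 0.2 0 -50 60 0 0 0"}}

```text
time: 20.25
ee_pos: [0.6418, -0.3266, 0.148]
orientation: [0.635, 0.772, 0.001, 0.005]
force: [-0.4, -0.7, 0.7]
opening: 0.0173
```

```bash
python3 - <<'E'
from wf import *
tool()
a=cv2.imread('pics/top0.png'); d=viewer.snapshot('top'); b=d['color']
crop(d,330,140,530,290,4,'pics/t13.png')
df=cv2.absdiff(a,b).max(2); cv2.imwrite('pics/diff.png',df*3)
s=viewer.snapshot('scene'); crop(s,200,130,460,325,3,'pics/s13.png')
E
```

```text
t 20.25 tcp [ 641.8 -326.6  148. ] yang 11.12 z [ 0.009 -0.006 -1.   ] F [-0.4 -0.7  0.7] M [-0.06  0.01  0.03] op 17.3 j [ 0.25  0.83  0.39  1.31 -0.33  1.05  0.88]
```

View pics/t13.png

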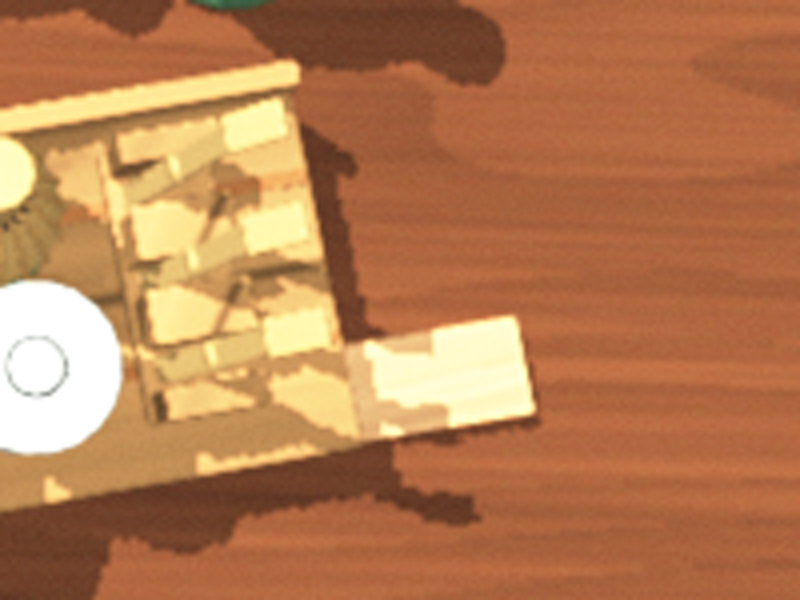

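View pics/diff.png

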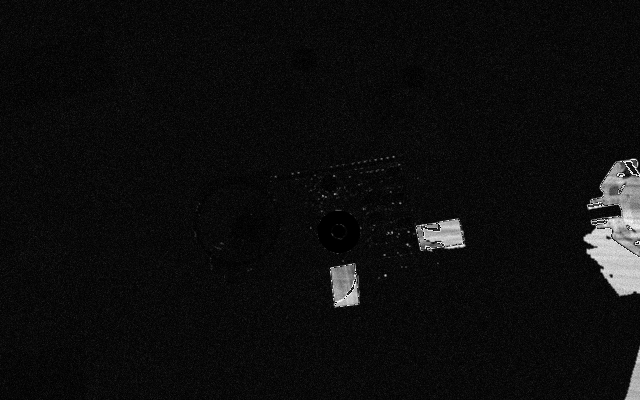

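View pics/s13.png

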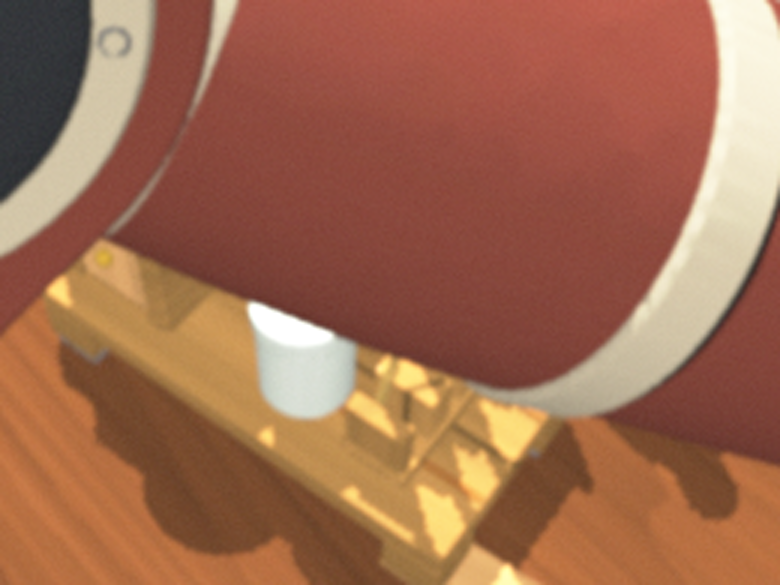

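```bash
python3 - <<'E'
from h import *
d=viewer.snapshot("top")
P=[toL(SP,ray(d,(330+x/4,140+y/4),.019)[:2]) for x,y in [(517,316),(536,412)]]
print(P, "nose est",(P[0]+P[1])/2+[0,.13]); tool()
print(order.close_job())
E
```

```text
[array([-0.04033376, -0.24955951]), array([-0.08247845, -0.24880172])] nose est [-0.0614061  -0.11918061]
t 20.4 tcp [ 641.5 -317.6  141.7] yang 11.51 z [ 0.001  0.005 -1.   ] F [ 0.5  0.6 -1. ] M [ 0.07 -0.01  0.02] op 16.9 j [ 0.24  0.84  0.39  1.32 -0.34  1.05  0.88]
the job is handed in; nothing more can be done
None
```

The wedge is jammed under the shelf's bare front right-hand foot, and I handed the job in at 20.4 s with the gripper clear of everything. I drew it out by its thin end, laid it flat and let go. I then took it by the thick end and pushed it in from the right-hand end.

**Tightness:** the push stiffened where expected and held at about 6.5 N. After letting go, I pressed the thick end again with nearly closed fingers to about 6.3 N, and it did not move.

**Position:** the last top view puts the nose at about x -61, y -119 mm on the shelf, which is 41 mm past the end face. It is square to about 1°, and the thick end is about 89 mm outside.

**Shelf and things on it:** comparing the top picture with the one at the start showed a change only at the wedge and the arm; the shelf and everything on it looked the same.

**Not checked:**
- I could not measure the load the wedge carries now that it is let go; I judged it from the push test alone.
- I judged the foot's height from the push force staying below the jacking level, because the arm blocked much of the shelf in the last scene view.

I also made one detour: I turned the gripper half round for the second grasp and then back, because the elbow came close to its joint limit. Nothing was touched.

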